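# Level the cup's shelf with a spirit level and keep the level pressed down

## Task

Both small wooden shelves on the bench are out of level: lay the yellow spirit level lengthwise on the one that carries the red cup, flat beside the cup, and let go of it, then turn that shelf's black foot knob until the bubble rests midway between the two black marks. Then press the spirit level down onto the shelf, lightly but definitely (about 10 N), with the bubble still centred, and finish like that: the program ends while the robot is still pressing. Do not turn the other shelf's knob, and leave the cup and the clay burner standing on their shelves.

Things in the scene. Friction and masses are not known exactly. Their poses are not given: they have to be found in the camera images.
- level: Yellow spirit level, a bar 130 mm long (its x), 24 mm wide (its y), 36 mm high, 250 g, loose, starts lying flat on the bench in front of the shelves. Origin: centre of its underside, z up. A green vial with two black marks (9 mm either side of the middle) lies in the window in the middle of its top, flush with it; the top may be pressed anywhere.
- bubble (a joint): White bubble (16 mm long) in the spirit level's vial: its offset in m along the level's x from midway between the marks. It rises towards the higher end of the level: 0.40 m per rad of slope (stops at 0.020), and needs about 1.5 s to settle.
- cup: Red enamel cup, 68 mm across the rim, 58 mm high, 140 g, loose; stands at the back outer corner of one of the two shelves. Origin: centre of its underside.
- burner: Clay incense burner, 70 mm across, 54 mm high, 200 g, loose; stands at the back outer corner of the other shelf. Origin: centre of its underside.
- shelf_a: Wooden shelf on the bench's left (+y) side, 150 mm deep (its x), 260 mm long (its y), upper face 60 mm above the bench; slopes a little about its own x, on a pin under its outer end. Origin: on the upper face above that pin, mid-depth; it runs 40 mm outwards and 220 mm towards -y, where its foot is. z: normal to the face. Pressing does not change its slope.
- shelf_a_mid (a point): Point on the upper face of shelf_a where the middle of the spirit level fits well: 35 mm in front (-x) of the shelf's origin and 60 mm from it towards the foot, 122 mm short of the knob's axis along the shelf. Axes as the shelf's.
- knob_a_grip (a point): Centre of the round black foot knob of shelf_a: 38 mm diameter, from 15 to 43 mm above the shelf, mid-depth, 182 mm from its origin. Friction 0.15 N m; stays where left. Clockwise from above raises the foot end: per rad of turning 0.025 rad of slope, 10 mm of bubble travel, 4.6 mm rise of the knob. Starts 0.8 to 1.4 rad of turning from level, either way.
- pointer_a (a point): Outer end of the white pointer on top of shelf_a's knob, 17 mm from the knob's axis.
- shelf_b: Wooden shelf on the bench's right (-y) side, 150 mm deep (its x), 260 mm long (its y), upper face 60 mm above the bench; slopes a little about its own x, on a pin under its outer end. Origin: on the upper face above that pin, mid-depth; it runs 40 mm outwards and 220 mm towards +y, where its foot is. z: normal to the face. Pressing does not change its slope.
- shelf_b_mid (a point): Point on the upper face of shelf_b where the middle of the spirit level fits well: 35 mm in front (-x) of the shelf's origin and 60 mm from it towards the foot, 122 mm short of the knob's axis along the shelf. Axes as the shelf's.
- knob_b_grip (a point): Centre of the round black foot knob of shelf_b: 38 mm diameter, from 15 to 43 mm above the shelf, mid-depth, 182 mm from its origin. Friction 0.15 N m; stays where left. Clockwise from above raises the foot end: per rad of turning 0.025 rad of slope, 10 mm of bubble travel, 4.6 mm rise of the knob. Starts 0.8 to 1.4 rad of turning from level, either way.
- pointer_b (a point): Outer end of the white pointer on top of shelf_b's knob, 17 mm from the knob's axis.
There are look-alikes about, which are no part of the job. Of the things that look like the level, take the one that is farthest from the robot's base at the start.

How it is judged:
By the outcome, as a careful person would: the job done as asked, in the order asked, and still so for the second after the job is handed in, while the arm keeps its last pose, push and grip.
It also fails if it takes over 66 s, if anything falls off the work surface, if the arm or the gripper's body presses on something with over 40 N, if the wrist force passes 120 N, or if a joint passes its speed limit or range.

## Robot

A 7-joint arm with a two-finger parallel gripper is mounted at the origin on the work surface. World frame = base frame: x ahead of the robot, y to its left, z up, the work surface at z = 0. Lengths are in mm, angles in rad, forces in N, time in s.
With the tool pointing down it reaches from about 400 to 875 mm from the base axis. Payload 6.5 kg.
Tool frame: the origin (TCP) lies on the mounting face of the last link; the fingertips stand 166 mm ahead of it and the grasp point (between the pads) lies 147 mm ahead of it; z points along the fingers, y is the line along which they close (so a half turn about z gives the same grasp; the last joint's range is limited). The gripper opens to 88 mm and grips with 3 to 60 N. Pads are 18 mm wide; open, the fingers measure 123 mm over their backs; the gripper's body (75 mm by 187 mm) begins 45 mm behind the grasp point.
Start: joints at [-1.343, 0.536, -0.004, 1.538, 0.003, 1.067, -0.071], TCP at [188.225, 622.143, 404.716] pointing down, gripper open.
Joint ranges: [-2.7, 2.7], [-0.37, 2.16], [-1.27, 1.26], [0.24, 2.4], [-1.31, 4.45], [0.19, 1.91], [-2.76, 2.76]. Speed limits (rad/s): [2.39, 2.39, 3.14, 3.14, 3.14, 3.14, 3.14].

## Interface

Orientations are given as a rotation vector (axis times angle).
In Python, from plant import ctrl, eyes, finder gives the robot as it stands. The module is installed in compiled form; this text tells all that it offers.
- The arm moves only by the tool play_rows, never from a script. Its argument "targets" is a list of rows, each an object with "xyz": the shift along the tool's x, y, z in cm, a list of three; "twist": the turn about the tool's z in rad. In form: [{"xyz": [x, y, z], "twist": twist}, ...]. A call has 1 to 8 rows; each row shifts and turns the commanded pose from where the row before left it, along the tool's axes as they then stand; what a row does not reach is not made up. A row lasts 1/12 s, in which the tool goes at most 41.7 mm and 7.16 degrees, less where a joint would pass 70% of its speed; a pose out of reach is approached as far as the arm can. A call is refused whole if a number of a shift passes 4.17 or a number of a turn 0.125, either way. A call with a gripper value outside its range is refused whole. "grip" is the finger opening in cm, from 0 to 8.81, set as the call begins (left out, the last holds). The fingers move at their own pace and stop on an object; the grip force is fixed at half the most. Time passes only in rows, so rows that do not move let the fingers close. It gives the time, the measured TCP pose, the force, the opening and the grip force at its end, in the units of the state.
- ctrl.get_state(): the state, without advancing time (a new reading comes with each control period).
- eyes.get_image(name): name is "scene" or "top" or "wrist"; returns a dict with "image" (420x560x3 uint8, red, green, blue), "fov_y" (degrees; the focal length in pixels is half the picture's height over the tangent of half this angle, whatever the lens; pixels are square), "cx", "cy" (the principal point, pixels), "dist_coeffs" ([k1, k2, p1, p2, k3] as OpenCV has them; the pictures are not rectified), "rvec" (rotation vector, rad) and "tvec" (3), from world to camera coordinates, as OpenCV has them; the wrist camera has in their place "hand_eye" (4x4, takes a point from camera to tool coordinates, whose origin is the TCP and whose axes are the flange's). Camera axes: x right, y down, z forward; pixel columns grow to the right and rows downward; lengths in mm; the calibration is good to about 2 mm. A picture is of the moment at which its call begins: read the wrist's pose just before it. There is no depth.
- ctrl.job_done(): hands the job in; it is judged then, once.
Trained networks look in a picture, given as the dict that the camera call returned (one of the last four; its "shot" number tells which), for a name from the list of things; names that differ only in an ending like _2 or _b are one class to them, and where a whole thing is asked for, a point or a joint stands for the part that bears it (a point fixed in the world has none). Each returns a list of dicts, best first, with "conf" (0 to 1); they miss things now and then, are a little off and sometimes report something else, mostly with a low value. They report only what shows in the picture. A call takes as long as a camera call. They do not tell look-alikes from the thing itself.
- finder.silhouettes(picture, thing): "mask" (420x560 bool, what is visible of it) and "box" ([left, top, width, height] in pixels, round what is visible of it).
- finder.mark_of(picture, thing): "at" ([row, column] in pixels: a listed point, or the origin of a listed thing).
The state is a dict: "time": time; "q": joint angles; "dq": joint speeds; "joint_torque": joint torques, N m; "position": TCP position; "tool_rot": TCP orientation; "wrist_force": force on the tool from outside, world axes, zero at the start; "torque": the same for the moment, N m; "grip_width": opening from 0.0 (shut) to 1.0 (fully open); "grasp_force": force on a finger pad.
Only numpy, scipy, OpenCV 4.12 (cv2) and the standard library are available. Lean on these libraries where they do the work, as an engineer would, in place of code of your own. Each camera call takes 0.05 s, during which the arm holds its last target. There are 200 camera calls.

## Working session

There is one attempt and no reset: what is moved stays moved. The work goes in short steps, Python scripts to look and compute and a tool call to move; the robot and the scene stay as the last step left them, time stands still between calls to the robot, and variables do not carry over. Pictures are saved under pics/ and viewed, at most 10 in all, crops included, and the job is handed in when it is done.

Besides the shell and the picture viewer there is one more tool, called after "Call:" as name(argument=value, ...) on one line, values as JSON. play_rows: Moves the arm, as the interface text tells. Its arguments: {"type":"object","properties":{"targets":{"type":"array"},"grip":{"type":"number"}},"required":["targets"]}

```bash
mkdir -p pics
cat > h.py <<'E'
import numpy as np, cv2
from scipy.spatial.transform import Rotation as R
from plant import ctrl, eyes, finder
def K(p):
    h=p["image"].shape[0]; f=h/2/np.tan(np.radians(p["fov_y"])/2)
    return np.array([[f,0,p["cx"]],[0,f,p["cy"]],[0,0,1.]])
def cam(p,s=None):
    "camera->world R,t"
    if "rvec" in p:
        r=R.from_rotvec(np.ravel(p["rvec"])).as_matrix(); return r.T,-r.T@np.ravel(p["tvec"])
    T=np.array(p["hand_eye"]); r=R.from_rotvec(s["tool_rot"]).as_matrix()
    return r@T[:3,:3], r@T[:3,3]+np.array(s["position"])
def px2w(p,rc,z,s=None):
    "pixel (row,col) -> world at height z"
    r,t=cam(p,s); u=cv2.undistortPoints(np.array([[[rc[1],rc[0]]]],float),K(p),np.array(p["dist_coeffs"],float)).ravel()
    d=r@np.array([u[0],u[1],1]); return t+d*(z-t[2])/d[2]
def w2px(p,w,s=None):
    r,t=cam(p,s); q=cv2.projectPoints(np.array([w],float),cv2.Rodrigues(r.T)[0],-r.T@t,K(p),np.array(p["dist_coeffs"],float))[0].ravel()
    return q[::-1]
def snap(n,fn=None):
    s=ctrl.get_state(); p=eyes.get_image(n)
    if fn: cv2.imwrite("pics/"+fn,p["image"][:,:,::-1])
    return p,s
def rect(m): return cv2.minAreaRect(np.argwhere(m)[:,::-1].astype(np.float32))
E
python3 - <<'E'
from h import *
s=ctrl.get_state(); print(s)
a,_=snap("scene"); b,_=snap("top")
cv2.imwrite("pics/a.png",np.hstack([cv2.resize(x["image"],(400,300)) for x in (a,b)])[:,:,::-1]) 
cv2.imwrite("pics/top.png",b["image"][:,:,::-1])
for n,z in [("level",36),("cup",58+60),("burner",110)]:
  for d in finder.silhouettes(b,n):
    c,wh,ang=rect(d["mask"]); print(n,d["conf"],d["box"],np.round(px2w(b,(c[1],c[0]),z)),wh,ang)
for n,z in [("level",0),("cup",60),("burner",60),("shelf_a",60),("shelf_b",60),("shelf_a_mid",60),("shelf_b_mid",60),("knob_a_grip",89),("knob_b_grip",89),("pointer_a",103),("pointer_b",103)]:
  for P in (a,b):
    for d in finder.mark_of(P,n): print(n,round(d["conf"],2),np.round(d["at"]),np.round(px2w(P,d["at"],z),1))
E
```

```text
{'time': 0.0, 'q': array([-1.34320334,  0.53715067, -0.00442711,  1.53884552,  0.00261355,
        1.06731311, -0.07119172]), 'dq': array([ 9.78891083e-05,  1.70262573e-04, -8.22816303e-04,  6.64126445e-04,
       -5.67387885e-04, -3.46765830e-04, -5.29486064e-04]), 'joint_torque': array([ 8.94239383e-05, -5.70993161e+01,  9.90669988e-01, -2.51603633e+01,
       -5.63605980e-02,  1.80436566e-02,  1.64134867e-04]), 'position': array([188.13981547, 621.8372401 , 403.85976054]), 'tool_rot': array([-4.59695749e-01, -3.10766805e+00,  2.68231520e-03]), 'wrist_force': array([-0.63289513,  0.52283676,  0.19841637]), 'torque': array([-0.0369466 ,  0.04488285,  0.04218275]), 'grasp_force': 0.0, 'grip_width': 0.9949676642519134}
level 0.92 [381.2, 289.4, 54.1, 52.0] [ 189. -292.   36.] (63.69416427612305, 13.96651840209961) 41.53177261352539
level 0.73 [306.4, 233.8, 48.3, 41.2] [ 328. -121.   36.] (56.162044525146484, 12.269635200500488) 34.69515609741211
level 0.64 [254.1, 205.7, 52.9, 14.4] [426.  -6.  36.] (54.264217376708984, 12.585607528686523) 1.4688007831573486
level 0.56 [206.3, 225.1,
[... 1486 characters left out ...]
4.7  60. ]
knob_a_grip 0.72 [277. 281.] [603.3 127.2  89. ]
knob_a_grip 0.68 [134. 227.] [603.6 117.6  89. ]
knob_b_grip 0.59 [218. 196.] [ 573.2 -151.8   89. ]
knob_b_grip 0.67 [140. 338.] [ 587.1 -138.7   89. ]
pointer_a 0.78 [270. 278.] [598.6 115.7 103. ]
pointer_a 0.54 [219. 202.] [ 572.6 -129.4  103. ]
pointer_a 0.28 [223. 196.] [ 593.2 -133.8  103. ]
pointer_a 0.82 [138. 234.] [587.9 100.9 103. ]
pointer_a 0.53 [141. 337.] [ 578.8 -135.   103. ]
pointer_b 0.78 [270. 278.] [598.6 115.7 103. ]
pointer_b 0.54 [219. 202.] [ 572.6 -129.4  103. ]
pointer_b 0.28 [223. 196.] [ 593.2 -133.8  103. ]
pointer_b 0.82 [138. 234.] [587.9 100.9 103. ]
pointer_b 0.53 [141. 337.] [ 578.8 -135.   103. ]
```

View pics/a.png

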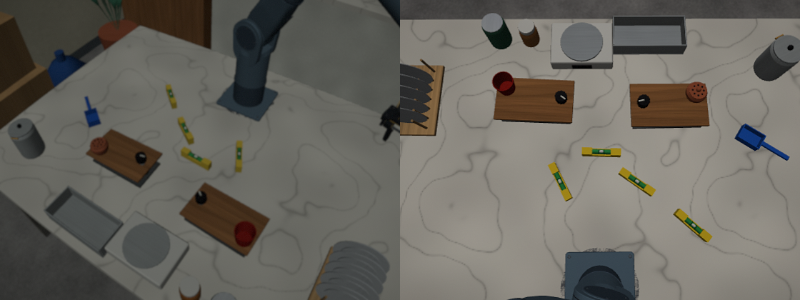

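View pics/top.png

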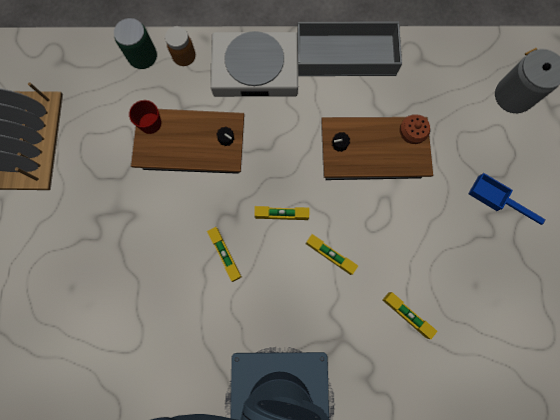

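The top view shows the red cup at (140,115) on the left shelf, shelf_a, whose knob is at (226,136). Four yellow levels lie in front. The one at (282,213), at about (426,-6), is farthest from the base at 426 mm, against about 350 mm for the rest. I'm swinging over to it.

Call:
play_rows(targets=[{"xyz": [-2.9,-0.93,0.4],"twist": 0.053},{"xyz": [-2.9,-0.93,0.4],"twist": 0.053},{"xyz": [-2.9,-0.93,0.4],"twist": 0.053},{"xyz": [-2.9,-0.93,0.4],"twist": 0.053},{"xyz": [-2.9,-0.93,0.4],"twist": 0.053},{"xyz": [-2.9,-0.93,0.4],"twist": 0.053},{"xyz": [-2.9,-0.93,0.4],"twist": 0.053},{"xyz": [-2.9,-0.93,0.4],"twist": 0.053}])

```text
time: 2.02
position: [359.5, 449.3, 372.7]
tool_rot: [1.107, 2.94, 0.001]
wrist_force: [-0.4, -1.1, -0.3]
grip_width: 1.001
grasp_force: 0.0
```

Call:
play_rows(targets=[{"xyz": [-2.9,-0.93,0.4],"twist": 0.053},{"xyz": [-2.9,-0.93,0.4],"twist": 0.053},{"xyz": [-2.9,-0.93,0.4],"twist": 0.053},{"xyz": [-2.9,-0.93,0.4],"twist": 0.053},{"xyz": [-2.9,-0.93,0.4],"twist": 0.053},{"xyz": [-2.9,-0.93,0.4],"twist": 0.053},{"xyz": [-2.9,-0.93,0.4],"twist": 0.053},{"xyz": [-2.9,-0.93,0.4],"twist": 0.053}])

```text
time: 2.68
position: [443.6, 222.5, 340.8]
tool_rot: [1.701, 2.641, 0.001]
wrist_force: [0.5, -0.1, -0.2]
grip_width: 1.002
grasp_force: 0.0
```

Call:
play_rows(targets=[{"xyz": [-2.9,-0.93,0.4],"twist": 0.053},{"xyz": [-2.9,-0.93,0.4],"twist": 0.053},{"xyz": [-2.9,-0.93,0.4],"twist": 0.053},{"xyz": [-2.9,-0.93,0.4],"twist": 0.053},{"xyz": [-2.9,-0.93,0.4],"twist": 0.053},{"xyz": [-2.9,-0.93,0.4],"twist": 0.053},{"xyz": [-2.9,-0.93,0.4],"twist": 0.053},{"xyz": [-2.9,-0.93,0.4],"twist": 0.053}])

```text
time: 3.35
position: [426.9, -18.8, 308.9]
tool_rot: [2.218, 2.224, 0.001]
wrist_force: [1.0, 0.4, 0.1]
grip_width: 1.002
grasp_force: 0.0
```

```bash
cat >> h.py <<'E'
def go(grasp,yaw,s=None):
    "shift (tool axes, cm) of the grasp point to a world point and twist to bring tool y to yaw (mod pi); assumes shift first"
    s=s or ctrl.get_state(); r=R.from_rotvec(s["tool_rot"]).as_matrix()
    g=np.array(s["position"])+147*r[:,2]; cur=np.arctan2(r[1,1],r[0,1])
    tw=-((yaw-cur+np.pi/2)%np.pi-np.pi/2)
    print("grasp",np.round(g,1),"yaw",round(cur,3),"tilt",np.round(r[:2,2],3),"-> shift cm",np.round(r.T@(np.array(grasp)-g)/10,2),"twist",round(tw,3),"q7",round(s["q"][6],2),"t",round(s["time"],2))
def levelpose(p,d,z,s=None):
    "centre and long-axis yaw of a level from its mask, top face at height z"
    box=cv2.boxPoints(rect(d["mask"])); w=np.array([px2w(p,(b[1],b[0]),z,s) for b in box])
    e=[w[1]-w[0],w[2]-w[1]]; i=int(np.linalg.norm(e[1])>np.linalg.norm(e[0])); v=e[i]
    return w.mean(0),np.arctan2(v[1],v[0])%np.pi,[round(float(np.linalg.norm(x)),1) for x in e]
E
python3 - <<'E'
from h import *
p,s=snap("wrist","w1.png")
for d in finder.silhouettes(p,"level"): print(d["conf"],d["box"],levelpose(p,d,36,s))
for d in finder.mark_of(p,"level"): print(d["conf"],d["at"],px2w(p,d["at"],0,s))
go([426,-6,26],0,s)
E
```

```text
0.81 [129.4, 243.2, 93.7, 134.8] (array([ 336.57263218, -116.75867773,   36.        ]), np.float64(0.9917191122086246), [145.9, 24.0])
0.78 [44.7, 0.8, 154.1, 62.5] (array([320.46246806, 116.19102817,  36.        ]), np.float64(0.44317096048597154), [97.9, 35.2])
0.72 [264.4, 105.2, 38.7, 164.8] (array([430.52222349,  -6.96340126,  36.        ]), np.float64(1.5284540609247963), [130.0, 23.8])
0.95 [6.7, 153.5] [331.31552373 129.29452699   0.        ]
0.89 [181.3, 280.8] [428.36999051  -5.36033737   0.        ]
0.87 [300.9, 178.7] [ 329.59091278 -123.69445582    0.        ]
grasp [427.1 -18.8 161.9] yaw 0.003 tilt [0.001 0.   ] -> shift cm [ 1.28 -0.12 13.59] twist 0.003 q7 0.17 t 3.35
```

View pics/w1.png

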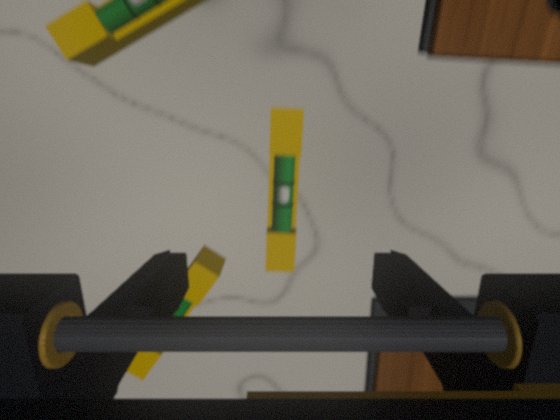

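The wrist view shows the target level upright in the picture, centred at about (190,284) between the fingers, with the bubble visible. The look-alikes are at the top left and bottom left. I'm going down to grasp.

Call:
play_rows(targets=[{"xyz": [1.2,0.33,2.5],"twist": 0.045},{"xyz": [0,0,3],"twist": 0},{"xyz": [0,0,3],"twist": 0},{"xyz": [0,0,3],"twist": 0},{"xyz": [0,0,1.0],"twist": 0},{"xyz": [0,0,1.0],"twist": 0},{"xyz": [0,0,0],"twist": 0}])

```text
time: 4.08
position: [430.3, -5.0, 173.0]
tool_rot: [-2.264, -2.177, 0.001]
wrist_force: [0.2, -0.1, -0.2]
grip_width: 0.999
grasp_force: 0.0
```

Call:
play_rows(targets=[{"xyz": [0,0,0],"twist": 0},{"xyz": [0,0,0],"twist": 0},{"xyz": [0,0,0],"twist": 0},{"xyz": [0,0,0],"twist": 0},{"xyz": [0,0,0],"twist": 0},{"xyz": [0,0,0],"twist": 0},{"xyz": [0,0,0],"twist": 0},{"xyz": [0,0,0],"twist": 0}], grip=0)

```text
time: 4.75
position: [430.2, -5.4, 173.8]
tool_rot: [2.265, 2.177, 0.0]
wrist_force: [-0.2, -0.2, 0.2]
grip_width: 0.419
grasp_force: 0.0
```

Call:
play_rows(targets=[{"xyz": [0,0,-2],"twist": 0},{"xyz": [0,0,-3],"twist": 0},{"xyz": [0,0,-3],"twist": 0},{"xyz": [0,0,-3],"twist": 0},{"xyz": [0,0,-3],"twist": 0},{"xyz": [0,0,-2],"twist": 0},{"xyz": [0,0,0],"twist": 0}])

```text
time: 5.33
position: [431.4, -5.6, 337.1]
tool_rot: [2.263, 2.174, 0.009]
wrist_force: [0.8, 0.5, 0.4]
grip_width: -0.0
grasp_force: 0.0
```

Run:
```python
from h import *
p,s=snap("top")
go([572,246,120],0,s)
M={}
for d in finder.silhouettes(p,"shelf_a")[:4]:
    b=cv2.boxPoints(rect(d["mask"])); print(round(d["conf"],2),[np.round(px2w(p,(x[1],x[0]),60)[:2]) for x in b])
for d in finder.silhouettes(p,"level"): print(d["conf"],d["box"])
```

```text
grasp [432.4  -5.3 190.1] yaw -0.04 tilt [0.006 0.002] -> shift cm [25.66 12.9   7.14] twist -0.04 q7 0.08 t 5.33
0.94 [array([ 660., -107.]), array([ 659., -374.]), array([ 505., -362.]), array([ 506., -103.])]
0.84 [array([534., 349.]), array([687., 353.]), array([673.,  83.]), array([520.,  88.])]
0.95 [311.3, 235.8, 41.5, 37.6]
0.61 [382.5, 292.6, 54.2, 45.7]
```

The fingers were still closing when I lifted, so the grasp failed. I'm reopening them and looking again.

Call:
play_rows(targets=[{"xyz": [0,0,0],"twist": 0},{"xyz": [0,0,0],"twist": 0},{"xyz": [0,0,0],"twist": 0},{"xyz": [0,0,0],"twist": 0},{"xyz": [0,0,0],"twist": 0},{"xyz": [0,0,0],"twist": 0},{"xyz": [0,0,0],"twist": 0},{"xyz": [0,0,0],"twist": 0}], grip=6)

```text
time: 6.15
position: [430.2, -5.5, 333.7]
tool_rot: [2.265, 2.177, -0.0]
wrist_force: [0.8, 0.2, 0.6]
grip_width: 0.585
grasp_force: 0.0
```

Run:
```python
from h import *
p,s=snap("wrist")
for d in finder.silhouettes(p,"level"): print(d["conf"],d["box"],levelpose(p,d,36,s))
go([430,-6,26],-.045,s); print(s["grip_width"])
```

```text
0.91 [263.2, 119.7, 31.7, 149.5] (array([429.71614829,  -6.2366113 ,  36.        ]), np.float64(1.5089704193163622), [130.8, 23.1])
0.87 [62.0, 0.0, 167.7, 90.7] (array([333.68955597, 123.62469322,  36.        ]), np.float64(0.448997233412393), [127.8, 32.1])
0.38 [206.7, 247.5, 21.9, 26.1] (array([375.19423843, -57.16613137,  36.        ]), np.float64(2.249070272638979), [8.1, 24.5])
grasp [430.2  -5.5 186.7] yaw -0.04 tilt [ 0. -0.] -> shift cm [-0.05 -0.02 16.07] twist 0.005 q7 0.08 t 6.15
0.5851949601938915
```

Call:
play_rows(targets=[{"xyz": [0,0,3.5],"twist": 0.01},{"xyz": [0,0,3.5],"twist": 0},{"xyz": [0,0,3.5],"twist": 0},{"xyz": [0,0,3],"twist": 0},{"xyz": [0,0,1.5],"twist": 0},{"xyz": [0,0,1.0],"twist": 0},{"xyz": [0,0,0],"twist": 0}])

```text
time: 6.83
position: [429.7, -5.6, 172.3]
tool_rot: [-2.275, -2.164, 0.003]
wrist_force: [-0.0, 0.3, -0.2]
grip_width: 0.677
grasp_force: 0.0
```

Call:
play_rows(targets=[{"xyz": [0,0,0],"twist": 0},{"xyz": [0,0,0],"twist": 0},{"xyz": [0,0,0],"twist": 0},{"xyz": [0,0,0],"twist": 0},{"xyz": [0,0,0],"twist": 0},{"xyz": [0,0,0],"twist": 0},{"xyz": [0,0,0],"twist": 0},{"xyz": [0,0,0],"twist": 0}], grip=0)

```text
time: 7.5
position: [430.4, -5.3, 174.2]
tool_rot: [2.276, 2.166, 0.001]
wrist_force: [-1.2, 0.7, 6.5]
grip_width: 0.269
grasp_force: 30.0
```

Call:
play_rows(targets=[{"xyz": [0,0,0],"twist": 0},{"xyz": [0,0,0],"twist": 0},{"xyz": [0,0,0],"twist": 0}])

```text
time: 7.75
position: [430.4, -5.4, 174.2]
tool_rot: [2.276, 2.166, 0.001]
wrist_force: [-0.8, 0.7, 7.1]
grip_width: 0.274
grasp_force: 30.0
```

Gripped: opening about 24 mm, pad force 30 N. I'm carrying it over shelf_a.

Call:
play_rows(targets=[{"xyz": [0,0,-2.5],"twist": 0},{"xyz": [0,0,-3.5],"twist": 0},{"xyz": [0,0,-3.5],"twist": 0},{"xyz": [1,0.5,-3.5],"twist": 0},{"xyz": [2.5,1.2,-1],"twist": 0},{"xyz": [3,1.5,0],"twist": 0},{"xyz": [3,1.5,0],"twist": 0},{"xyz": [3,1.5,0],"twist": 0}])

```text
time: 8.42
position: [498.5, 117.8, 314.1]
tool_rot: [-2.276, -2.165, -0.001]
wrist_force: [-0.0, 0.3, -3.3]
grip_width: 0.272
grasp_force: 30.0
```

Call:
play_rows(targets=[{"xyz": [3,1.5,0],"twist": 0},{"xyz": [3,1.5,0],"twist": 0},{"xyz": [3,1.5,0],"twist": 0},{"xyz": [2.5,1.2,0],"twist": 0},{"xyz": [2,0.9,0],"twist": 0},{"xyz": [0,0,0],"twist": 0},{"xyz": [0,0,0],"twist": 0}])

```text
time: 9.0
position: [570.5, 248.9, 312.9]
tool_rot: [-2.274, -2.168, 0.002]
wrist_force: [-0.2, -1.0, -1.9]
grip_width: 0.273
grasp_force: 30.0
```

Run:
```python
from h import *
p,s=snap("wrist","w2.png")
b,_=snap("scene")
for n,z in [("shelf_a",60),("shelf_a_mid",60),("cup",60),("knob_a_grip",89)]:
  for P,S in ((p,s),(b,None)):
    for d in finder.mark_of(P,n)[:2]: print(n,round(d["conf"],2),np.round(d["at"]),np.round(px2w(P,d["at"],z,S),1))
go([571,247,86],-.047,s); print(s["grip_width"])
```

```text
shelf_a 0.71 [131. 334.] [609.8 306.6  60. ]
shelf_a 0.98 [321. 346.] [608.9 304.5  60. ]
shelf_a_mid 0.58 [300. 333.] [575.4 254.8  60. ]
cup 0.87 [128. 387.] [645.2 306.9  60. ]
cup 0.63 [335. 340.] [644.7 310.1  60. ]
knob_a_grip 0.94 [380. 327.] [599.9 128.5  89. ]
knob_a_grip 0.82 [278. 281.] [603.8 128.9  89. ]
grasp [570.4 248.9 165.9] yaw -0.048 tilt [-0.001 -0.001] -> shift cm [-0.18  0.08  7.99] twist -0.001 q7 -0.26 t 9.0
0.27332726473545943
```

View pics/w2.png

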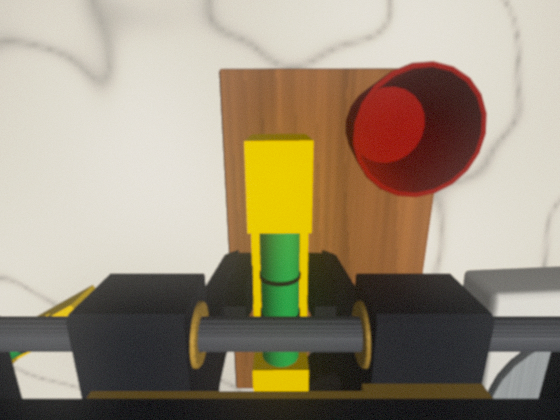

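The wrist view shows the level (centre about 275,240) over the shelf, parallel to it, with the cup at (415,130) clear to its right. I'm lowering it.

Call:
play_rows(targets=[{"xyz": [-0.1,0,2.5],"twist": 0},{"xyz": [0,0,2.5],"twist": 0},{"xyz": [0,0,1.5],"twist": 0},{"xyz": [0,0,0.5],"twist": 0},{"xyz": [0,0,0],"twist": 0},{"xyz": [0,0,0.2],"twist": 0},{"xyz": [0,0,0.2],"twist": 0},{"xyz": [0,0,0],"twist": 0}])

```text
time: 10.17
position: [571.3, 247.0, 240.5]
tool_rot: [2.276, 2.165, 0.002]
wrist_force: [-0.8, 0.2, -2.4]
grip_width: 0.268
grasp_force: 30.0
```

Call:
play_rows(targets=[{"xyz": [0,0,0.1],"twist": 0},{"xyz": [0,0,0.1],"twist": 0},{"xyz": [0,0,0],"twist": 0},{"xyz": [0,0,0],"twist": 0}])

```text
time: 10.5
position: [570.9, 246.9, 237.8]
tool_rot: [2.276, 2.165, 0.0]
wrist_force: [0.3, -0.9, -2.9]
grip_width: 0.268
grasp_force: 30.0
```

Call:
play_rows(targets=[{"xyz": [0,0,0.1],"twist": 0},{"xyz": [0,0,0.1],"twist": 0},{"xyz": [0,0,0],"twist": 0},{"xyz": [0,0,0],"twist": 0}])

```text
time: 10.83
position: [570.9, 246.8, 235.6]
tool_rot: [-2.276, -2.165, 0.0]
wrist_force: [-0.1, 0.4, -1.7]
grip_width: 0.268
grasp_force: 30.0
```

Call:
play_rows(targets=[{"xyz": [0,0,0.1],"twist": 0},{"xyz": [0,0,0],"twist": 0},{"xyz": [0,0,0],"twist": 0}])

```text
time: 11.08
position: [570.9, 246.8, 234.6]
tool_rot: [2.276, 2.165, -0.0]
wrist_force: [-0.6, 0.4, -2.7]
grip_width: 0.272
grasp_force: 30.0
```

Call:
play_rows(targets=[{"xyz": [0,0,0.1],"twist": 0},{"xyz": [0,0,0],"twist": 0},{"xyz": [0,0,0],"twist": 0}])

```text
time: 11.33
position: [571.1, 246.7, 234.0]
tool_rot: [2.276, 2.165, 0.0]
wrist_force: [-0.7, -1.4, 0.5]
grip_width: 0.269
grasp_force: 30.0
```

Call:
play_rows(targets=[{"xyz": [0,0,0.1],"twist": 0},{"xyz": [0,0,0],"twist": 0},{"xyz": [0,0,0],"twist": 0}])

```text
time: 11.58
position: [571.0, 246.6, 233.0]
tool_rot: [2.276, 2.165, -0.0]
wrist_force: [-0.9, -2.3, 3.8]
grip_width: 0.272
grasp_force: 30.0
```

Contact. I'm releasing the level and rising.

Call:
play_rows(targets=[{"xyz": [0,0,0],"twist": 0},{"xyz": [0,0,0],"twist": 0},{"xyz": [0,0,0],"twist": 0},{"xyz": [0,0,0],"twist": 0},{"xyz": [0,0,0],"twist": 0},{"xyz": [0,0,0],"twist": 0}], grip=6)

```text
time: 12.08
position: [571.0, 246.9, 232.7]
tool_rot: [2.276, 2.165, 0.0]
wrist_force: [0.1, -0.4, -0.3]
grip_width: 0.677
grasp_force: 0.0
```

Call:
play_rows(targets=[{"xyz": [0,0,-1],"twist": 0},{"xyz": [0,0,-3],"twist": 0},{"xyz": [0,0,-3],"twist": 0},{"xyz": [-2,0,-3],"twist": 0},{"xyz": [-3,0,-1],"twist": 0},{"xyz": [-3.5,0.5,0],"twist": 0},{"xyz": [-3.5,2,0],"twist": 0},{"xyz": [0,0,0],"twist": 0}])

```text
time: 12.75
position: [592.2, 116.5, 345.0]
tool_rot: [2.283, 2.149, 0.0]
wrist_force: [0.2, -0.5, -0.1]
grip_width: 0.68
grasp_force: 0.0
```

Run:
```python
from h import *
p,s=snap("wrist","w3.png")
for n,z in [("shelf_a",60),("shelf_a_mid",60),("knob_a_grip",103),("pointer_a",103)]:
    for d in finder.mark_of(p,n)[:2]: print(n,round(d["conf"],2),np.round(d["at"]),np.round(px2w(p,d["at"],z,s),1))
for d in finder.silhouettes(p,"knob_a_grip")[:2]:
    (x,y),r=cv2.minEnclosingCircle(np.argwhere(d["mask"])[:,::-1].astype(np.float32)); print("knob top",d["box"],r,px2w(p,(y,x),103,s))
for n in ("level","bubble"):
  for d in finder.silhouettes(p,n): print(n,d["conf"],d["box"],levelpose(p,d,96,s))
go([602,125,120],-.047,s); print(s["grip_width"])
```

```text
knob_a_grip 0.62 [199. 291.] [602.3 130.1 103. ]
pointer_a 0.71 [223. 274.] [589.4 113.3 103. ]
knob top [260.9, 168.9, 57.0, 60.3] 30.463191986083984 [600.61888528 128.56856286 103.        ]
knob top [221.1, 2.4, 15.8, 9.8] 8.500100135803223 [572.42950433 249.06142073 103.        ]
level 0.97 [211.6, 0.0, 44.5, 124.3] (array([571.64085226, 216.43310717,  96.        ]), np.float64(1.516812045478507), [24.7, 73.6])
level 0.63 [0.0, 146.3, 69.3, 67.0] (array([421.14047221, 156.05743394,  96.        ]), np.float64(0.4609747258665821), [63.5, 23.2])
level 0.47 [178.3, 0.0, 218.3, 234.5] (array([601.19663277, 176.95365911,  96.        ]), np.float64(1.6049048775023302), [127.3, 149.3])
level 0.29 [224.7, 1.4, 12.7, 10.0] (array([571.86991667, 250.12723918,  96.        ]), np.float64(3.0817298105037496), [8.4, 5.8])
bubble 0.51 [221.6, 0.5, 16.0, 8.8] (array([571.89744493, 250.39319879,  96.        ]), np.float64(3.0817298105037496), [8.4, 5.3])
grasp [592.8 115.9 198. ] yaw -0.061 tilt [ 0.005 -0.005] -> shift cm [1.   0.82 7.8 ] twist -0.014 q7 -0.07 t 12.75
0.6800858326154681
```

View pics/w3.png

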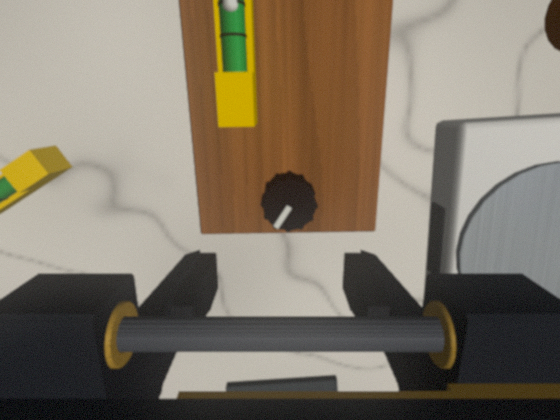

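The knob is at (200,289) with its pointer towards (222,275). The bubble at (3,230) is only just in view, beyond the foot-side mark and towards the outer end. I'm shifting to see all of it.

Call:
play_rows(targets=[{"xyz": [3,0,0],"twist": 0},{"xyz": [3,0,0],"twist": 0},{"xyz": [0,0,0],"twist": 0},{"xyz": [0,0,0],"twist": 0},{"xyz": [0,0,0],"twist": 0},{"xyz": [0,0,0],"twist": 0}])

```text
time: 13.65
position: [592.9, 184.6, 342.7]
tool_rot: [2.277, 2.163, -0.001]
wrist_force: [0.5, -0.7, 0.2]
grip_width: 0.682
grasp_force: 0.0
```

```bash
cat >> h.py <<'E'
def bubble(fn=None,z=96):
    "profile of the vial along the level's axis; world y of bubble and marks"
    p,s=snap("wrist"); go([601,128,120],-.047,s)
    d=[d for d in finder.silhouettes(p,"level") if abs(levelpose(p,d,z,s)[0][0]-572)<15][0]
    c,yaw,e=levelpose(p,d,z,s); print("level",np.round(c,1),yaw,e)
    v=np.array([np.cos(yaw),np.sin(yaw),0]); t=np.arange(-70,70,.5)
    im=p["image"].astype(np.float32); n=np.array([-v[1],v[0],0])
    px=np.array([[w2px(p,c+a*v+b*n,s) for a in t] for b in (-2,-1,0,1,2)],np.float32)
    pr=cv2.remap(im,px[:,:,1],px[:,:,0],cv2.INTER_LINEAR).mean(0)
    white=(pr.min(1)>110)&(pr.max(1)-pr.min(1)<60); green=pr[:,1]>1.25*np.maximum(pr[:,0],pr[:,2])
    dark=pr.max(1)<70
    for nm,m in (("white",white),("green",green),("dark",dark)):
        q=t[m]; print(nm,[(float(g[0]),float(g[-1])) for g in np.split(q,np.where(np.diff(q)>.6)[0]+1) if len(g)])
    if fn:
        x=px[2,:,1]; y=px[2,:,0]; a,b=int(max(0,x.min()-25)),int(x.max()+25); r0,r1=int(max(0,y.min())),int(y.max()+5)
        cv2.imwrite("pics/"+fn,cv2.resize(p["image"][r0:r1,a:b,::-1],None,fx=3.0,fy=3.0))
    return t,pr
E
python3 - <<'E'
from h import *
t,pr=bubble("b1.png")
for a,b in zip(t[80:200:2],pr[80:200:2]): print(a,b.astype(int),end="; ")
E
```

```text
grasp [592.9 184.5 195.7] yaw -0.051 tilt [-0.    -0.001] -> shift cm [-5.59  1.1   7.58] twist -0.004 q7 -0.17 t 13.65
level [571.6 244.6  96. ] 1.5369611971645343 [26.0, 129.2]
white [(3.5, 16.0)]
green [(-30.0, 3.0), (16.5, 29.5)]
dark [(-9.0, -9.0)]
-30.0 [ 81 131  51]; -29.0 [ 57 133  60]; -28.0 [ 58 134  61]; -27.0 [ 57 134  60]; -26.0 [ 57 134  60]; -25.0 [ 57 134  61]; -24.0 [ 56 134  59]; -23.0 [ 57 133  60]; -22.0 [ 57 134  60]; -21.0 [ 56 134  60]; -20.0 [ 55 133  60]; -19.0 [ 57 134  61]; -18.0 [ 56 134  60]; -17.0 [ 55 133  61]; -16.0 [ 54 132  59]; -15.0 [ 57 134  61]; -14.0 [ 54 133  60]; -13.0 [ 54 134  60]; -12.0 [ 54 133  61]; -11.0 [ 55 130  59]; -10.0 [ 55 100  50]; -9.0 [55 69 40]; -8.0 [ 54 110  53]; -7.0 [ 54 132  60]; -6.0 [ 54 133  61]; -5.0 [ 54 133  60]; -4.0 [ 54 133  60]; -3.0 [ 54 133  61]; -2.0 [ 55 134  61]; -1.0 [ 53 132  60]; 0.0 [ 54 133  61]; 1.0 [ 54 133  61]; 2.0 [ 62 133  66]; 3.0 [106 137 100]; 4.0 [153 154 140]; 5.0 [174 173 161]; 6.0 [187 185 174]; 7.0 [191 189 178]; 8.0 [191 189 178]; 9.0 [192 190 179]; 10.0 [191 189 178]; 11.0 [190 189 178]; 12.0 [191 190 179]; 13.0 [191 189 179]; 14.0 [192 191 181]; 15.0 [184 185 171]; 16.0 [141 162 132]; 17.0 [ 73 137  73]; 18.0 [ 57 134  61]; 19.0 [ 57 133  60]; 20.0 [ 58 134  61]; 21.0 [ 57 133  59]; 22.0 [ 59 134  61]; 23.0 [ 58 132  59]; 24.0 [ 58 133  59]; 25.0 [ 59 133  62]; 26.0 [ 59 132  60]; 27.0 [ 59 134  60]; 28.0 [ 59 134  60]; 29.0 [ 62 132  59];
```

View pics/b1.png

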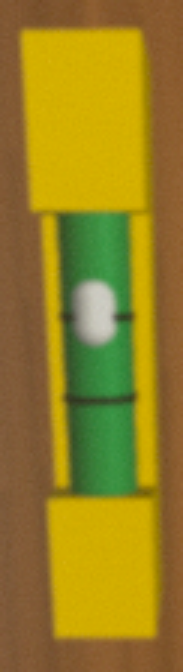

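The bubble is about +9.8 mm towards the outer end, so the foot is low and the knob needs about 1.0 rad clockwise (positive twist). I'm pre-rotating by -0.5 and gripping the knob.

Call:
play_rows(targets=[{"xyz": [-2.8,0.55,1],"twist": 0},{"xyz": [-2.8,0.55,1],"twist": 0},{"xyz": [0,0,2],"twist": -0.125},{"xyz": [0,0,2],"twist": -0.125},{"xyz": [0,0,0],"twist": -0.125},{"xyz": [0,0,0],"twist": -0.125},{"xyz": [0,0,0],"twist": 0},{"xyz": [0,0,0],"twist": 0}])

```text
time: 14.42
position: [601.3, 128.3, 282.9]
tool_rot: [1.676, 2.657, 0.001]
wrist_force: [0.4, -0.6, 0.0]
grip_width: 0.682
grasp_force: 0.0
```

Run:
```python
from h import *
p,s=snap("wrist")
for n,z in [("knob_a_grip",84),("pointer_a",98)]:
    for d in finder.mark_of(p,n)[:2]: print(n,round(d["conf"],2),np.round(d["at"]),np.round(px2w(p,d["at"],z,s),1))
for d in finder.silhouettes(p,"knob_a_grip")[:2]:
    (x,y),r=cv2.minEnclosingCircle(np.argwhere(d["mask"])[:,::-1].astype(np.float32)); print("knob top",d["conf"],d["box"],r,px2w(p,(y,x),98,s))
go([601,128.5,86],.45,s)
```

```text
knob_a_grip 0.94 [250. 274.] [600.5 123.1  84. ]
knob_a_grip 0.62 [272. 247.] [592.1 103.6  84. ]
pointer_a 0.73 [270. 244.] [588.4 110.9  98. ]
knob top 0.73 [234.7, 207.1, 76.1, 80.3] 40.73937225341797 [598.43254132 128.51415353  98.        ]
grasp [601.3 128.3 135.9] yaw 0.445 tilt [0. 0.] -> shift cm [ 0.03 -0.02  4.99] twist -0.005 q7 0.37 t 14.42
```

Call:
play_rows(targets=[{"xyz": [-0.15,-0.2,1.5],"twist": 0},{"xyz": [0,0,2],"twist": 0},{"xyz": [0,0,1.0],"twist": 0},{"xyz": [0,0,0.4],"twist": 0},{"xyz": [0,0,0],"twist": 0},{"xyz": [0,0,0],"twist": 0}])

```text
time: 15.12
position: [600.3, 127.0, 234.1]
tool_rot: [1.67, 2.66, 0.0]
wrist_force: [0.3, -0.2, -0.4]
grip_width: 0.682
grasp_force: 0.0
```

Call:
play_rows(targets=[{"xyz": [0,0,0],"twist": 0},{"xyz": [0,0,0],"twist": 0},{"xyz": [0,0,0],"twist": 0},{"xyz": [0,0,0],"twist": 0},{"xyz": [0,0,0],"twist": 0},{"xyz": [0,0,0],"twist": 0},{"xyz": [0,0,0],"twist": 0}], grip=0)

```text
time: 15.7
position: [599.5, 126.6, 234.2]
tool_rot: [-1.67, -2.66, 0.002]
wrist_force: [-3.0, -1.3, 6.0]
grip_width: 0.424
grasp_force: 30.0
```

Call:
play_rows(targets=[{"xyz": [0,0,-0.05],"twist": 0.12},{"xyz": [0,0,-0.05],"twist": 0.12},{"xyz": [0,0,-0.05],"twist": 0.12},{"xyz": [0,0,-0.05],"twist": 0.12},{"xyz": [0,0,-0.05],"twist": 0.12},{"xyz": [0,0,-0.06],"twist": 0.12},{"xyz": [0,0,-0.06],"twist": 0.12},{"xyz": [0,0,-0.06],"twist": 0.12}])

```text
time: 16.37
position: [601.0, 126.9, 238.7]
tool_rot: [2.713, 1.581, 0.005]
wrist_force: [5.5, -1.2, -4.0]
grip_width: 0.419
grasp_force: 29.9
```

Call:
play_rows(targets=[{"xyz": [0,0,0],"twist": 0},{"xyz": [0,0,0],"twist": 0},{"xyz": [0,0,0],"twist": 0},{"xyz": [0,0,0],"twist": 0}])

```text
time: 16.7
position: [601.1, 126.9, 238.7]
tool_rot: [2.707, 1.59, 0.005]
wrist_force: [5.5, -1.8, -1.2]
grip_width: 0.419
grasp_force: 29.9
```

Run:
```python
from h import *
p,s=snap("wrist","w4.png"); go([600,126,90],-.5,s); print(s["torque"])
for n in ("level","bubble"):
  for d in finder.silhouettes(p,n): print(n,round(d["conf"],2),d["box"])
```

```text
grasp [601.6 126.9  91.7] yaw -0.509 tilt [0.003 0.   ] -> shift cm [-0.15 -0.09  0.17] twist -0.009 q7 -0.37 t 16.7
[-0.01082283 -0.49949106 -0.09724151]
level 0.8 [0.0, 1.0, 187.2, 236.8]
bubble 0.75 [14.6, 38.4, 36.5, 39.8]
```

Call:
play_rows(targets=[{"xyz": [0,0,0],"twist": 0},{"xyz": [0,0,0],"twist": 0},{"xyz": [0,0,0],"twist": 0},{"xyz": [0,0,0],"twist": 0},{"xyz": [0,0,0],"twist": 0},{"xyz": [0,0,0],"twist": 0},{"xyz": [0,0,0],"twist": 0},{"xyz": [0,0,0],"twist": 0}])

```text
time: 17.52
position: [601.0, 126.9, 238.6]
tool_rot: [2.708, 1.591, 0.005]
wrist_force: [5.8, -0.6, -1.7]
grip_width: 0.426
grasp_force: 29.9
```

Run:
```python
from h import *
p,s=snap("wrist"); print(np.round(s["position"],1))
cv2.imwrite("pics/w5.png",cv2.resize(p["image"][0:180,0:240,::-1],None,fx=3,fy=3))
for d in finder.silhouettes(p,"bubble"): print(round(d["conf"],2),d["box"])
```

```text
[601.  126.9 238.6]
0.74 [16.3, 42.8, 36.8, 40.5]
```

View pics/w5.png

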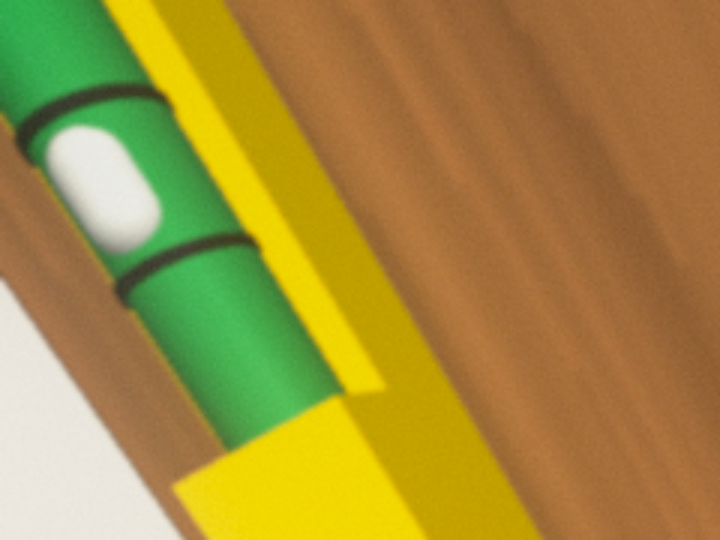

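The bubble, at about (63,35) in the full picture, now sits between the two marks. I'm releasing the knob and checking from above the level.

Call:
play_rows(targets=[{"xyz": [0,0,0],"twist": 0},{"xyz": [0,0,0],"twist": 0},{"xyz": [0,0,0],"twist": 0},{"xyz": [0,0,0],"twist": 0}], grip=4.8)

```text
time: 17.95
position: [599.7, 127.1, 237.9]
tool_rot: [-2.709, -1.59, 0.001]
wrist_force: [-0.5, 0.8, -0.5]
grip_width: 0.544
grasp_force: 0.0
```

Call:
play_rows(targets=[{"xyz": [0,0,-1.5],"twist": 0},{"xyz": [0,0,-3],"twist": 0},{"xyz": [0,0,-3],"twist": -0.12},{"xyz": [0,0,-3],"twist": -0.12},{"xyz": [0,0,0],"twist": -0.12},{"xyz": [0,0,0],"twist": -0.1},{"xyz": [3,-0.5,0],"twist": 0},{"xyz": [3,-0.5,0],"twist": 0}])

```text
time: 18.62
position: [593.4, 185.5, 344.9]
tool_rot: [2.28, 2.159, 0.002]
wrist_force: [0.6, 1.5, 0.6]
grip_width: 0.546
grasp_force: 0.0
```

Call:
play_rows(targets=[{"xyz": [0,0,0],"twist": 0},{"xyz": [0,0,0],"twist": 0},{"xyz": [0,0,0],"twist": 0},{"xyz": [0,0,0],"twist": 0},{"xyz": [0,0,0],"twist": 0},{"xyz": [0,0,0],"twist": 0}])

```text
time: 19.12
position: [593.2, 186.2, 343.2]
tool_rot: [2.278, 2.163, -0.0]
wrist_force: [0.5, 0.5, -0.7]
grip_width: 0.546
grasp_force: 0.0
```

Run:
```python
from h import *
t,pr=bubble("b2.png")
for a,b in zip(t,pr):
    if -14<=a<=13: print(a,b.astype(int),end="; ")
```

```text
grasp [593.2 186.2 196.2] yaw -0.052 tilt [ 0. -0.] -> shift cm [-5.77  1.08  7.63] twist -0.005 q7 -0.15 t 19.12
level [572.8 245.3  96. ] 1.5612800680315488 [26.2, 130.9]
white [(-6.0, 6.5)]
green [(-30.5, -6.5), (7.0, 30.0)]
dark []
-14.0 [ 61 147  68]; -13.5 [ 61 147  68]; -13.0 [ 60 147  68]; -12.5 [ 60 147  68]; -12.0 [ 58 146  66]; -11.5 [ 60 145  67]; -11.0 [ 61 138  65]; -10.5 [ 59 124  59]; -10.0 [ 59 101  51]; -9.5 [58 82 45]; -9.0 [58 86 46]; -8.5 [ 58 105  52]; -8.0 [ 60 129  62]; -7.5 [ 67 141  71]; -7.0 [ 83 147  85]; -6.5 [108 153 105]; -6.0 [137 160 128]; -5.5 [161 171 149]; -5.0 [178 181 165]; -4.5 [189 189 175]; -4.0 [198 196 183]; -3.5 [203 201 189]; -3.0 [205 204 192]; -2.5 [206 204 193]; -2.0 [206 204 193]; -1.5 [206 203 193]; -1.0 [206 204 194]; -0.5 [206 204 193]; 0.0 [207 205 194]; 0.5 [206 205 193]; 1.0 [206 204 193]; 1.5 [206 204 193]; 2.0 [206 204 193]; 2.5 [206 204 194]; 3.0 [205 203 193]; 3.5 [206 205 194]; 4.0 [206 205 194]; 4.5 [204 204 192]; 5.0 [200 202 189]; 5.5 [192 197 181]; 6.0 [172 187 163]; 6.5 [143 172 137]; 7.0 [109 152 107]; 7.5 [ 77 127  76]; 8.0 [63 97 56]; 8.5 [58 79 45]; 9.0 [58 84 45]; 9.5 [ 58 108  53]; 10.0 [ 61 133  63]; 10.5 [ 59 141  66]; 11.0 [ 58 143  67]; 11.5 [ 58 144  66]; 12.0 [ 59 145  66]; 12.5 [ 60 144  66]; 13.0 [ 60 144  66];
```

View pics/b2.png

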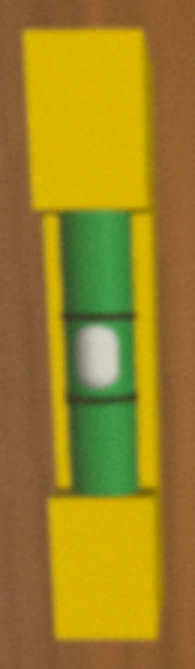

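The marks sit at -9.3 and +8.7 and the bubble's centre at about +0.2, so it is within about 0.5 mm of centred. I'm closing the fingers and going down on the level's foot-side end, clear of the vial.

Call:
play_rows(targets=[{"xyz": [0.9,-1.15,0],"twist": 0},{"xyz": [0.9,-1.15,0],"twist": 0},{"xyz": [0,0,2],"twist": 0},{"xyz": [0,0,2],"twist": 0},{"xyz": [0,0,1.5],"twist": 0},{"xyz": [0,0,0.8],"twist": 0},{"xyz": [0,0,0],"twist": 0},{"xyz": [0,0,0],"twist": 0}], grip=0)

```text
time: 19.88
position: [571.1, 206.3, 280.2]
tool_rot: [2.277, 2.165, -0.0]
wrist_force: [0.1, -0.3, 1.1]
grip_width: -0.002
grasp_force: 0.0
```

Call:
play_rows(targets=[{"xyz": [0,0,0.4],"twist": 0},{"xyz": [0,0,0.2],"twist": 0},{"xyz": [0,0,0],"twist": 0},{"xyz": [0,0,0],"twist": 0}])

```text
time: 20.22
position: [571.0, 206.5, 274.4]
tool_rot: [2.276, 2.165, 0.001]
wrist_force: [0.4, -0.3, -0.3]
grip_width: 0.003
grasp_force: 0.0
```

Call:
play_rows(targets=[{"xyz": [0,0,0.15],"twist": 0},{"xyz": [0,0,0],"twist": 0},{"xyz": [0,0,0],"twist": 0}])

```text
time: 20.47
position: [570.9, 206.5, 272.6]
tool_rot: [2.276, 2.165, 0.0]
wrist_force: [-0.9, -0.3, -0.7]
grip_width: 0.005
grasp_force: 0.0
```

Call:
play_rows(targets=[{"xyz": [0,0,0.4],"twist": 0},{"xyz": [0,0,0.3],"twist": 0},{"xyz": [0,0,0],"twist": 0},{"xyz": [0,0,0],"twist": 0},{"xyz": [0,0,0],"twist": 0}])

```text
time: 20.88
position: [570.9, 206.5, 265.4]
tool_rot: [2.276, 2.165, -0.0]
wrist_force: [0.3, -0.6, -0.1]
grip_width: 0.005
grasp_force: 0.0
```

Call:
play_rows(targets=[{"xyz": [0,0,0.1],"twist": 0},{"xyz": [0,0,0.1],"twist": 0},{"xyz": [0,0,0],"twist": 0},{"xyz": [0,0,0],"twist": 0}])

```text
time: 21.22
position: [570.9, 206.5, 263.5]
tool_rot: [-2.276, -2.165, 0.0]
wrist_force: [0.2, -0.8, 0.9]
grip_width: 0.008
grasp_force: 0.0
```

Call:
play_rows(targets=[{"xyz": [0,0,0.1],"twist": 0},{"xyz": [0,0,0],"twist": 0},{"xyz": [0,0,0],"twist": 0}])

```text
time: 21.47
position: [570.9, 206.5, 262.5]
tool_rot: [-2.276, -2.165, -0.0]
wrist_force: [-0.4, -1.2, 0.2]
grip_width: 0.005
grasp_force: 0.0
```

Call:
play_rows(targets=[{"xyz": [0,0,0.1],"twist": 0},{"xyz": [0,0,0],"twist": 0},{"xyz": [0,0,0],"twist": 0}])

```text
time: 21.72
position: [571.0, 206.4, 262.4]
tool_rot: [-2.276, -2.165, -0.001]
wrist_force: [-3.8, -0.9, 8.5]
grip_width: 0.004
grasp_force: 4.1
```

Call:
play_rows(targets=[{"xyz": [0,0,0.05],"twist": 0},{"xyz": [0,0,0],"twist": 0},{"xyz": [0,0,0],"twist": 0}])

```text
time: 21.97
position: [571.1, 206.4, 262.4]
tool_rot: [-2.276, -2.165, -0.001]
wrist_force: [-4.2, -1.5, 12.0]
grip_width: 0.007
grasp_force: 6.2
```

Call:
play_rows(targets=[{"xyz": [0,0,-0.02],"twist": 0},{"xyz": [0,0,0],"twist": 0},{"xyz": [0,0,0],"twist": 0},{"xyz": [0,0,0],"twist": 0},{"xyz": [0,0,0],"twist": 0},{"xyz": [0,0,0],"twist": 0},{"xyz": [0,0,0],"twist": 0},{"xyz": [0,0,0],"twist": 0}])

```text
time: 22.63
position: [571.1, 206.4, 262.4]
tool_rot: [-2.276, -2.165, -0.001]
wrist_force: [-3.5, -1.1, 9.8]
grip_width: 0.006
grasp_force: 5.3
```

Run:
```python
from h import *
p,s=snap("wrist","w6.png"); print(s["wrist_force"],s["time"])
for n in ("bubble","cup","level"):
  for d in finder.silhouettes(p,n)[:1]: print(n,round(d["conf"],2),d["box"])
b=snap("top")[0]
for n in ("cup","burner"):
  for d in finder.mark_of(b,n)[:1]: print(n,d["conf"],px2w(b,d["at"],60))
```

```text
[-3.48485596 -1.1304682   9.81274639] 22.6333
bubble 0.62 [262.2, 175.5, 24.3, 25.7]
cup 0.82 [360.3, 0.0, 198.2, 110.6]
level 0.87 [0.0, 267.9, 61.9, 48.5]
burner 0.58 [ 612.69123373 -310.7394698    60.        ]
```

View pics/w6.png

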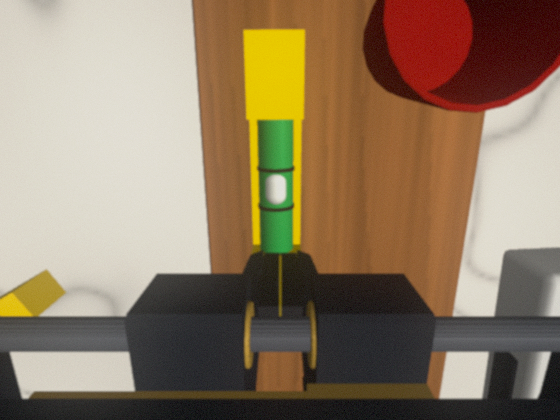

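The bubble at (188,276) sits midway between the marks at rows 168 and 207. The cup is standing, the press is 9.8 N, so I'm handing in.

```bash
python3 -c "
from plant import ctrl
print(ctrl.job_done())"
```

```text
the job is handed in; nothing more can be done
None
```

I handed the job in at about 22.7 s: the spirit level lies on the red cup's shelf with its bubble centred to about 0.5 mm, the arm is still pressing it at about 10 N, the cup still stands, and I never went near the other shelf (no verdict was returned).

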